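# Chase the thread in a stand base with a crank tap

## Robot

A 7-joint arm with a two-finger parallel gripper is mounted at the origin on the work surface. World frame = base frame: x ahead of the robot, y to its left, z up, the work surface at z = 0. Lengths are in m, angles in rad, forces in N, time in s.
With the tool pointing down it reaches from about 0.4 to 0.85 m from the base axis. Payload 10.4 kg.
Tool frame: the origin (TCP) lies on the centre line of the jaws, within the pads' length; the fingertips stand 14 mm ahead of it and the grasp point (between the pads) lies 5 mm behind it (tip_reach is the z of the fingertips in the tool frame, in m); z points along the fingers, x is the direction in which the jaws open and shut, and the axes are right-handed (so a half turn about z gives the same grasp; the last joint's range is limited). The gripper opens to 87 mm and grips with 3 to 60 N. Pads are 19 mm wide; open, the fingers measure 117 mm over their backs; the gripper's body (75 mm by 190 mm) begins 51 mm behind the grasp point.
Start: joints at [-1.204, 0.332, -0.065, 1.46, 0.022, 1.35, -0.088], TCP at [0.237, 0.578, 0.237] pointing down, gripper open.
Joint ranges: [-2.6, 2.6], [-0.5, 2.12], [-1.47, 1.34], [0.16, 2.42], [-1.27, 4.41], [0.06, 2.06], [-2.6, 2.6]. Speed limits (rad/s): [2.22, 2.22, 2.79, 2.79, 3.14, 3.14, 3.14].

## Interface

Orientations are given as a unit quaternion [x, y, z, w].
In Python, from bench import * gives the robot as it stands.
- The arm moves only by the tool carry_out, never from a script. Its argument "rows" is a list of rows, each a list of 5 numbers: the closure, from -1 (fully open) to 1 (shut), so that 0 is half open, then the shift along the tool's x, y, z in units of 30 mm (1.0 is 30 mm), then the turn about the tool's z in units of 5 degrees (1.0 is 5 degrees). In form: [[jaw, x, y, z, turn], ...]. A call has 1 to 20 rows; each row shifts and turns the pose as measured when the row begins, along the tool's axes as they then stand; what a row does not reach is not made up. A row lasts 1/12 s, in which the tool goes at most 41.7 mm and 7.16 degrees, less where a joint would pass 70% of its speed; a pose out of reach is approached as far as the arm can. A call is refused whole if a number of a shift passes 1 or a number of a turn 1, either way. A call with a gripper value outside its range is refused whole. The fingers move at their own pace and stop on an object; "force" is the grip in N (left out, the last holds). Time passes only in rows, so rows that do not move let the fingers close. It gives the time, the measured TCP pose, the force and the opening at its end, in the units of the state.
- read_state(): the state, without advancing time (a new reading comes with each control period).
- camera(name): name is "scene" or "side" or "wrist"; returns the picture (480x640x3 uint8, blue, green, red); there is no depth.
- camera_info(name): a dict with "fx", "fy", "cx", "cy" (pixels), "extrinsics" (4x4, takes a point from camera to world coordinates); the wrist camera has in their place "tool_from_camera" (4x4, takes a point from camera to tool coordinates, whose origin is the TCP and whose axes are the tool frame's). Camera axes: x right, y down, z forward; pixel columns grow to the right and rows downward; lengths in m; the calibration is good to about 2 mm. A picture is of the moment at which its call begins: read the wrist's pose just before it. camera_info takes no time and is no camera call.
- close_job(): hands the job in, once; it reports no verdict.
Trained networks look in the newest picture that a camera, given by its name, has taken for a name from the list of things; names that differ only in an ending like _2 or _b are one class to them, and where a whole thing is asked for, a point or a joint stands for the part that bears it (a point fixed in the world has none). Each returns a list of dicts, best first, with "conf" (0 to 1); they miss things now and then, are a little off and sometimes report something else, mostly with a low value. They report only what shows in the picture. A call takes as long as a camera call.
- recognise(query, camera): "box" ([centre column, centre row, width, height] in pixels, round what is visible of it).
- silhouettes(query, camera): "mask" (480x640 bool, what is visible of it) and "box" ([centre column, centre row, width, height] in pixels, round what is visible of it).
- pinpoint(query, camera): "xy" ([column, row] in pixels: a listed point, or the origin of a listed thing).
The state is a dict: "time": time; "joint_positions": joint angles; "joint_vel": joint speeds; "joint_torque": joint torques, N m; "ee_pos": TCP position; "eef_rot": TCP orientation; "ft_force": force on the tool from outside, world axes, zero at the start; "torque": the same for the moment, N m; "width": finger opening in m.
Only numpy, scipy, OpenCV 4.12 (cv2) and the standard library are available. Lean on these libraries where they do the work, as an engineer would, in place of code of your own. Each camera call takes 0.05 s, during which the arm holds its last target. There are 200 camera calls.

## Task

Press the cam clamp's handle fully down to lock the stand base, then work the tap down to the bottom of its blind hole with the crank: half a turn clockwise (seen from above), a quarter back, half a turn clockwise, a quarter back, then clockwise again until you feel it press snugly on the bottom. Turn gently so that the tap is never overstrained, let go with the tap still bottomed and the clamp down, and leave the other things lying where they are.

Things in the scene. Friction and masses are not known exactly. Their poses are not given: they have to be found in the camera images.
- jig: Plywood board 260 x 380 x 12 mm, fixed, with a grey cast stand base (200 x 130 mm, top 30 mm above the table) whose round boss (38 mm wide, top at 66 mm) holds the tap. Origin: on the table straight below the tap's axis; z up, +y from the boss to the cam clamp. Four white marks on the base round the boss lie on the jig's +x, +y, -x, -y, a quarter turn apart.
- axis (a point): Point on the tap's upright axis of turning, 100 mm above the table, fixed to the jig. The crank's hub there is 30 mm in diameter, its top 108 mm above the table; the crank's arm is a flat steel bar 14 mm wide, top at 99 mm.
- knob_grip (a point): Middle of the crank's black knob, 124 mm above the table, 60 mm from the tap's axis; at the start about on the jig's -x side. The knob is an upright round grip, 22 mm in diameter, 102 to 142 mm above the table; it spins freely on its pin, so it can be held firmly and carried round the circle without turning the gripper.
- tap (a joint): Turn of the tap in its hole, rad, growing clockwise seen from above (forward). Starts within 0.1 of 0, needs about 0.35 N m to turn either way (6 N at the knob), stays where it is left, stops dead at the bottom of the blind hole. The depth differs from casting to casting: the bottom comes somewhere between 5.2 and 5.75. Its height hardly changes.
- crank (a joint): Springy twist of the crank against the tap, rad, positive when the crank is pushed clockwise ahead of the tap, 0 unloaded; 8 N m per rad. While the tap turns it reads about 0.045 in the sense of turning. Pressed snugly on the bottom it reads 0.075 to 0.10 (10 to 13 N along the circle at the knob); beyond 0.12 either way (16 N) the tap is overstrained. Crank direction = tap turn + this twist.
- lever (a joint): Cam clamp handle, rad: 0 open (raised 45 degrees above level, pointing to the jig's +y), 0.785 fully down (level, locked). It needs about 0.2 N m and stays where it is left. Its hinge runs along the jig's x, 105 mm from the tap's axis on the jig's +y side, 62 mm above the table.
- lever_tip (a point): Outer end of the clamp handle, 85 mm from its hinge. The handle is a 10 mm round bar with a black grip of 16 mm diameter over its last 38 mm; when open the tip stands 122 mm above the table.
- paste_tin: Bystander: small round aluminium tin, 44 mm in diameter, 30 mm tall, on the jig board; origin under its centre.
- spare_tap: Bystander: bare steel tap about 76 mm long and 9 mm thick, lying on the jig board; origin at its middle on its underside.
- screwdriver: Bystander: screwdriver lying on the table.
- wrench: Bystander: open-ended wrench lying on the table.
- boss_head: Bystander: grey clamp head with a steel thumbscrew, about 85 x 30 x 26 mm, on the table.
- nut_dish: Bystander: white bowl 90 mm in diameter, 30 mm tall, on the table.

How it is judged:
On the way, in this order (a step that is already met when the one before it is completed fails the run):
1. the clamp handle is pressed fully down (value of joint lever above 0.7 rad), for 0.2 s.
2. the tap is half a turn in (2.55 to 3.75 rad) (value of joint tap between 2.55 and 3.75 rad), for 0.3 s.
3. the tap is a quarter turn back (0.95 to 2.2 rad) (value of joint tap between 0.95 and 2.2 rad), for 0.3 s.
4. half a turn on again (4.1 to 5.15 rad) (value of joint tap between 4.1 and 5.15 rad), for 0.3 s.
5. a quarter turn back again (2.5 to 3.8 rad) (value of joint tap between 2.5 and 3.8 rad), for 0.3 s.
6. the tap is turned down until it presses snugly on the bottom (twist over 0.065 rad with the tap beyond 5.1 rad) (value of joint tap above 5.1 rad and value of joint crank above 0.065 rad), for 0.15 s.
At the end, for the whole second after the job is handed in: The tap stands at the bottom of its hole (joint tap over 5.1 rad) and at rest, the crank is released and unstrained (joint crank within 0.06 rad of 0) and the clamp handle is down (joint lever over 0.70 of 0.785 rad) (value of joint tap above 5.1 rad and value of joint crank between -0.06 and 0.06 rad and value of joint lever above 0.7 rad and velocity of joint tap between -0.1 and 0.1 rad/s); the robot touches nothing.
It fails at once if the tap is overstrained: the crank's twist goes beyond 0.12 rad either way (value of joint crank above 0.12 rad or value of joint crank below -0.12 rad).
It fails at once if another thing is moved more than 30 mm (distance of any of paste_tin, spare_tap, screwdriver, wrench, boss_head, nut_dish from where it was at the start of the episode above 0.03 m).
It also fails if it takes over 72 s, if anything falls off the work surface, if the arm or the gripper's body presses on something with over 40 N, if the wrist force passes 120 N, or if a joint passes its speed limit or range.

## Working session

There is one attempt and no reset: what is moved stays moved. The work goes in short steps, Python scripts to look and compute and a tool call to move; the robot and the scene stay as the last step left them, time stands still between calls to the robot, and variables do not carry over. Pictures are saved under pics/ and viewed, about 8 in all and at most 12, crops included, and the job is handed in when it is done.

Besides the shell and the picture viewer there is one more tool, called after "Request:" as a command line: name --pt "numbers of a row" for each row, then --argument value for the rest. carry_out: Moves the arm, as the interface text tells. Its arguments: {"type":"object","properties":{"rows":{"type":"array","items":{"type":"array","items":{"type":"number"}}},"force":{"type":"number"}},"required":["rows"]}

```bash
mkdir -p pics
cat > h.py <<'E'
from bench import *
import numpy as np, cv2
from scipy.spatial.transform import Rotation as R
def cam(name):
    i=camera_info(name); K=np.array([[i['fx'],0,i['cx']],[0,i['fy'],i['cy']],[0,0,1]])
    if 'extrinsics' in i: T=np.array(i['extrinsics'])
    else:
        s=read_state(); W=np.eye(4); W[:3,:3]=R.from_quat(s['eef_rot']).as_matrix(); W[:3,3]=s['ee_pos']
        T=W@np.array(i['tool_from_camera'])
    return K,T
def ray(name,xy):
    K,T=cam(name); d=T[:3,:3]@np.linalg.solve(K,[xy[0],xy[1],1]); return T[:3,3],d/np.linalg.norm(d)
def tri(rs):
    A=np.zeros((3,3));b=np.zeros(3)
    for o,d in rs: P=np.eye(3)-np.outer(d,d);A+=P;b+=P@o
    x=np.linalg.solve(A,b); return x,[np.linalg.norm((np.eye(3)-np.outer(d,d))@(x-o)) for o,d in rs]
def atz(r,z): o,d=r; return o+d*(z-o[2])/d[2]
def proj(name,p):
    K,T=cam(name); q=np.linalg.inv(T)@np.append(p,1); u=K@q[:3]; return u[:2]/u[2]
E
python3 - <<'E'
from h import *
s=read_state(); print(s)
for c in ['scene','side','wrist']:
    im=camera(c); cv2.imwrite(f'pics/{c}0.png',im)
for q in ['axis','knob_grip','lever_tip','jig','paste_tin','spare_tap']:
    rs=[]
    for c in ['scene','side']:
        p=pinpoint(q,c)
        if p: rs.append(ray(c,p[0]['xy'])); print(q,c,np.round(p[0]['xy']),round(p[0]['conf'],2))
    if len(rs)==2: print(q,*tri(rs))
E
python3 -c "
import cv2,numpy as np
cv2.imwrite('pics/a.png',cv2.resize(np.vstack([cv2.imread('pics/scene0.png'),cv2.imread('pics/side0.png')]),(450,600)) if 0 else cv2.imread('pics/scene0.png'))"
```

```text
{'time': 0.0, 'joint_positions': array([-1.20361278,  0.33290659, -0.06471055,  1.46095871,  0.02159471,
        1.34990998, -0.08850209]), 'joint_vel': array([ 0.00071077,  0.00142402, -0.0009031 , -0.00123041,  0.00099896,
        0.00035771,  0.0009195 ]), 'joint_torque': array([ 5.45349894e-05, -6.23260403e+01,  2.44405540e-02, -3.89909291e+01,
       -6.14934275e-02,  3.95374058e-02,  1.28251563e-04]), 'ee_pos': array([0.23734599, 0.57776816, 0.23572397]), 'eef_rot': array([ 8.30650791e-01,  5.56793239e-01, -6.00241725e-04,  4.38954909e-04]), 'ft_force': array([-0.1719577 ,  0.02916536, -0.10036636]), 'torque': array([ 0.0283022 , -0.04073654,  0.05837892]), 'width': 0.08677740927432903}
axis scene [315. 242.] 0.67
axis side [327. 227.] 0.87
axis [0.57094204 0.00977797 0.10322053] [np.float64(0.0019561766657914584), np.float64(0.001956176665791735)]
knob_grip scene [338. 228.] 0.53
knob_grip side [306. 218.] 0.75
knob_grip [0.51358986 0.0376817  0.12881804] [np.float64(0.002501467005260462), np.float64(0.002501467005260461)]
lever_tip scene [319. 268.] 0.34
lever_tip side [334. 181.] 0.46
lever_tip [0.64127434 0.11098649 0.16103791] [np.float64(0.027114484869876956), np.float64(0.02711448486987701)]
jig scene [318. 269.] 0.8
jig side [327. 250.] 0.98
jig [ 0.57627964  0.02424625 -0.00190424] [np.float64(0.0033362094315796498), np.float64(0.003336209431579484)]
paste_tin scene [340. 228.] 0.73
spare_tap scene [273. 240.] 0.43
spare_tap side [347. 286.] 0.44
spare_tap [ 0.58892774 -0.13805236  0.01733688] [np.float64(0.0054574912248475625), np.float64(0.005457491224847567)]
```

View pics/scene0.png

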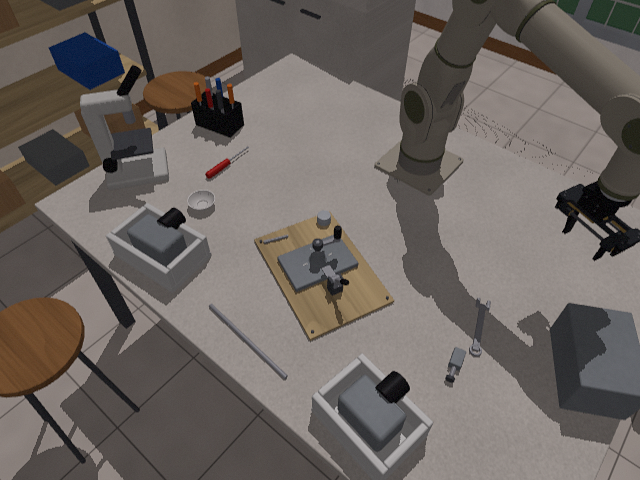

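View pics/side0.png

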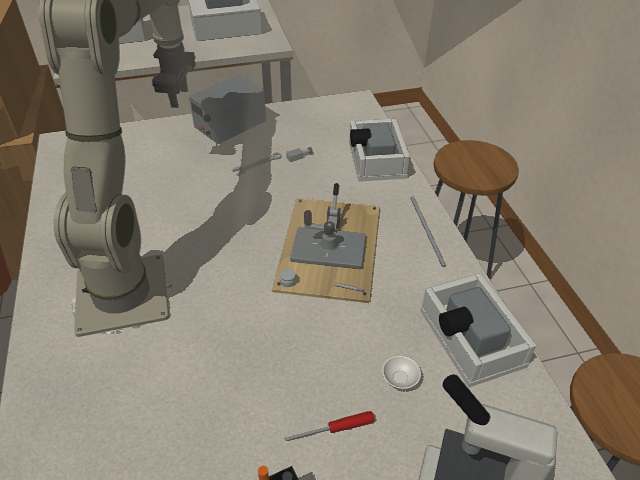

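Run:
```python
from h import *
print(np.round(camera_info('wrist')['tool_from_camera'],3), camera_info('wrist')['fx'])
print('tip',*tri([ray('scene',(346,283)),ray('side',(336,184))]))
print('knob',*tri([ray('scene',(338,231)),ray('side',(307,218))]))
# board corners at z=.012
for c,ps in {'scene':[(254,240),(337,213),(394,300),(310,338)],'side':[(295,199),(380,207),(371,301),(273,292)]}.items():
    print(c,[np.round(atz(ray(c,p),.012)[:2],3) for p in ps])
s=read_state(); M=R.from_quat(s['eef_rot']).as_matrix()
print('tool x',M[:,0],'y',M[:,1])
for t in [(0.56,0.03,0.36)]: print('shift tool mm',M.T@(np.array(t)-s['ee_pos'])*1000)
```

```text
[[ 1.     0.     0.001  0.   ]
 [-0.     0.963  0.27  -0.074]
 [-0.001 -0.27   0.963 -0.147]
 [ 0.     0.     0.     1.   ]] 343.51614690990266
tip [0.63724964 0.16537435 0.1199973 ] [np.float64(0.00021206734126299985), np.float64(0.0002120673412627781)]
knob [0.51759852 0.0415014  0.12361845] [np.float64(0.0027523559829799277), np.float64(0.002752355982980021)]
scene [array([ 0.628, -0.187]), array([ 0.378, -0.065]), array([0.534, 0.259]), array([0.77 , 0.157])]
side [array([0.533, 0.254]), array([0.777, 0.153]), array([ 0.633, -0.195]), array([ 0.391, -0.102])]
tool x [3.79998176e-01 9.24987232e-01 8.32327216e-05] y [ 9.24987235e-01 -3.79998177e-01  1.78006089e-06]
shift tool mm [-384.45096727  506.59472645 -123.43644561]
```

Request:
carry_out --pt "-1 -0.64 0.95 -0.24 0" --pt "-1 -0.64 0.95 -0.24 0" --pt "-1 -0.64 0.95 -0.24 0" --pt "-1 -0.64 0.95 -0.24 0" --pt "-1 -0.64 0.95 -0.24 0" --pt "-1 -0.64 0.95 -0.24 0" --pt "-1 -0.64 0.95 -0.24 0" --pt "-1 -0.64 0.95 -0.24 0" --pt "-1 -0.64 0.95 -0.24 0" --pt "-1 -0.64 0.95 -0.24 0" --pt "-1 -0.64 0.95 -0.24 0" --pt "-1 -0.64 0.95 -0.24 0" --pt "-1 -0.64 0.95 -0.24 0" --pt "-1 -0.64 0.95 -0.24 0" --pt "-1 -0.64 0.95 -0.24 0" --pt "-1 -0.64 0.95 -0.24 0" --pt "-1 -0.64 0.95 -0.24 0" --pt "1 0 0 0 0" --force 20

```text
time: 2.25
ee_pos: [0.5736, 0.0695, 0.3644]
eef_rot: [0.829, 0.56, 0.002, 0.0]
ft_force: [-1.4, 0.1, 1.4]
width: 0.0847
```

Run:
```python
from h import *
im=camera('wrist'); cv2.imwrite('pics/w1.png',im)
s=read_state(); print(s['time'],s['ee_pos'],s['eef_rot'])
M=R.from_quat(s['eef_rot']).as_matrix(); print(M)
for q,z in [('axis',.1),('knob_grip',.124),('lever_tip',.122),('jig',0)]:
    p=pinpoint(q,'wrist')
    for a in p[:2]: print(q,np.round(a['xy']),round(a['conf'],2),atz(ray('wrist',a['xy']),z))
```

```text
2.3 [0.57256326 0.07233375 0.36387062] [ 8.27971178e-01  5.60768594e-01  1.38598410e-03 -6.25911789e-04]
[[ 3.71073325e-01  9.28602202e-01  1.59312642e-03]
 [ 9.28598732e-01 -3.71076384e-01  2.59090655e-03]
 [ 2.99709312e-03  5.17958867e-04 -9.99995375e-01]]
axis [276. 224.] 0.85 [0.57553798 0.01842249 0.1       ]
knob_grip [279. 174.] 0.64 [0.51894428 0.05132128 0.124     ]
lever_tip [419. 228.] 0.73 [0.63594563 0.17945295 0.122     ]
lever_tip [274. 223.] 0.36 [0.56852613 0.02406665 0.122     ]
```

View pics/w1.png

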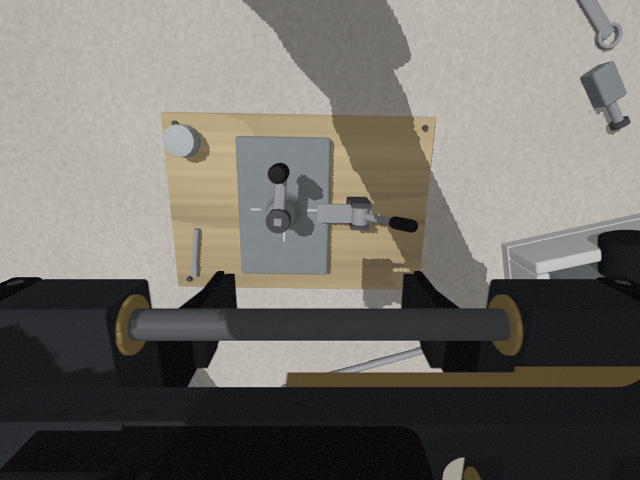

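Run:
```python
from h import *
s=read_state(); im=camera('wrist'); 
s2=read_state(); print(s2['time'],s['ee_pos'],s2['ee_pos'],s2['ft_force'])
cv2.imwrite('pics/w2.png',cv2.resize(im[130:290,220:440],None,fx=3.6,fy=3.6,interpolation=cv2.INTER_CUBIC))
for q,z in [('axis',.1),('knob_grip',.124),('lever_tip',.122),('jig',0)]:
    p=pinpoint(q,'wrist')
    for a in p[:1]: print(q,np.round(a['xy']),round(a['conf'],2),atz(ray('wrist',a['xy']),z))
```

```text
2.55 [0.57048578 0.07825389 0.36283973] [0.57046541 0.07837751 0.36291738] [0.91642989 0.38588017 0.08002941]
axis [267. 232.] 0.77 [0.57927656 0.00765871 0.1       ]
knob_grip [275. 178.] 0.59 [0.5211915 0.0464881 0.124    ]
lever_tip [413. 236.] 0.84 [0.64201909 0.17047687 0.122     ]
jig [280. 214.] 0.76 [0.58032717 0.01384001 0.        ]
```

View pics/w2.png

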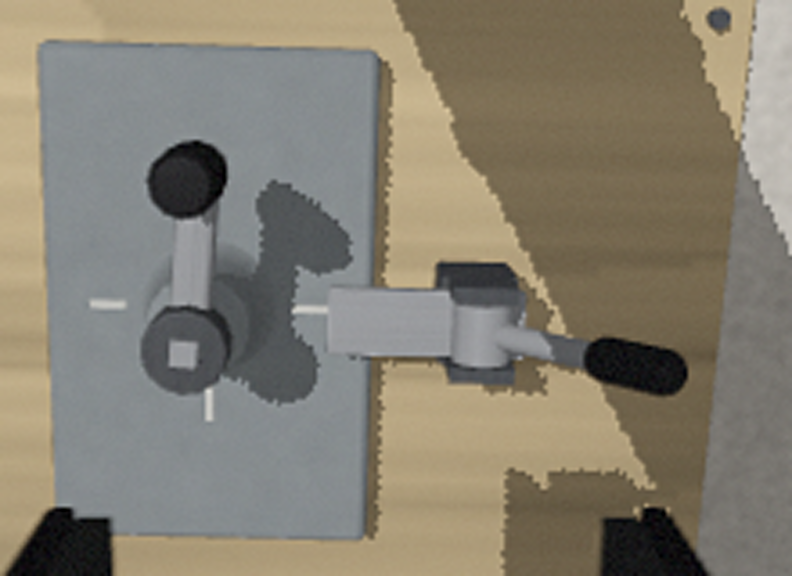

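Run:
```python
from h import *
f=lambda x,y,z: atz(ray('wrist',(220+(x-.5)/3.6,130+(y-.5)/3.6)),z)
hub=f(186,350,.108);kn=f(184,182,.142);tip=f(668,368,.12)
a=f(108,304,.03);b=f(310,310,.03);c=f(209,405,.03)
print('hub',hub,'knob',kn,'tip',tip);print(a,b,c)
u=(b-a)/np.linalg.norm(b-a);print('jy',u, 'board axis',a+u*np.dot(c-a,u), 'knob dist',np.linalg.norm((kn-hub)[:2]),'tip rel',(tip-hub)[:2],np.linalg.norm((tip-hub)[:2]))
d=(kn-hub)[:2]; print('knobdir',d/np.linalg.norm(d), (tip-hub)[:2]/np.linalg.norm((tip-hub)[:2]))
print('scene proj err',proj('scene',np.r_[kn[:2],.142]),proj('side',np.r_[kn[:2],.142]))
```

```text
hub [0.57464306 0.01651081 0.108     ] knob [0.52137532 0.04366389 0.142     ] tip [0.63544003 0.16329443 0.12      ]
[ 0.56024816 -0.02166044  0.03      ] [0.59161357 0.05183786 0.03      ] [ 0.61312952 -0.0008539   0.03      ]
jy [0.39250361 0.91975047 0.        ] board axis [0.57590629 0.01503112 0.03      ] knob dist 0.059789138431857375 tip rel [0.06079697 0.14678362] 0.15887637394500534
knobdir [-0.89092662  0.45414728] [0.38266843 0.92388575]
scene proj err [337.08860735 228.20136277] [307.19044373 211.76341517]
```

Request:
carry_out --pt "1 0.42 0.125 0.8 0" --pt "1 0.42 0.125 0.8 0" --pt "1 0.42 0.125 0.8 0" --pt "1 0.42 0.125 0.8 0" --pt "1 0.42 0.125 0.8 0" --pt "1 0.42 0.125 0.8 0" --pt "1 0.42 0.125 0.8 0" --pt "1 0.42 0.125 0.8 0" --pt "1 0 0 0 0" --pt "1 0 0 0 0" --pt "1 0 0 0 0" --force 20

```text
time: 3.67
ee_pos: [0.6374, 0.1686, 0.1669]
eef_rot: [0.824, 0.566, 0.004, -0.002]
ft_force: [0.2, 0.1, 0.9]
width: 0.0005
```

Request:
carry_out --pt "1 -0.1 0 0.35 0" --pt "1 -0.1 0 0.35 0" --pt "1 0 0 0.3 0" --pt "1 0 0 0.3 0" --pt "1 0 0 0.3 0" --pt "1 0 0 0.3 0" --pt "1 0 0 0.3 0" --pt "1 0 0 0.3 0" --pt "1 0 0 0 0"

```text
time: 4.42
ee_pos: [0.6414, 0.1641, 0.0962]
eef_rot: [0.825, 0.565, 0.015, -0.0]
ft_force: [0.4, -0.2, 1.2]
width: 0.0004
```

Request:
carry_out --pt "1 0 0 0.15 0" --pt "1 0 0 0.15 0" --pt "1 0 0 0.1 0" --pt "1 0 0 0 0"

```text
time: 4.75
ee_pos: [0.6423, 0.1652, 0.0841]
eef_rot: [0.825, 0.565, 0.015, -0.001]
ft_force: [-3.7, 0.1, 9.9]
width: 0.0005
```

Request:
carry_out --pt "1 0 0 0.1 0" --pt "1 0 0 0 0" --pt "1 0 0 0 0"

```text
time: 5.0
ee_pos: [0.6422, 0.165, 0.0846]
eef_rot: [0.825, 0.565, 0.015, -0.001]
ft_force: [1.1, 0.9, 0.6]
width: 0.0001
```

Run:
```python
from h import *
im=camera('side');print(read_state()['ee_pos'],read_state()['ft_force'])
cv2.imwrite('pics/s3.png',cv2.resize(im[140:310,260:400],None,fx=3.5,fy=3.5,interpolation=cv2.INTER_CUBIC))
```

```text
[0.64220775 0.16478343 0.08442192] [-0.89633331  0.71666153  3.49926815]
```

View pics/s3.png

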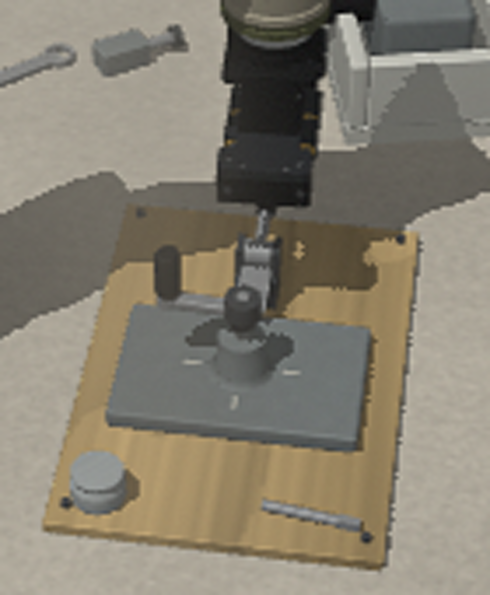

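Request:
carry_out --pt "1 0 0 0.2 0" --pt "1 0 0 0.2 0"

```text
time: 5.22
ee_pos: [0.6434, 0.1649, 0.0817]
eef_rot: [0.825, 0.565, 0.017, -0.002]
ft_force: [-38.6, -8.3, 78.7]
width: 0.0002
```

Request:
carry_out --pt "1 0 0 -0.3 0" --pt "1 0 0 -0.6 0" --pt "0 0 0 -0.8 0" --pt "-0.2 0 0 -0.8 0" --pt "-0.2 0 0 -0.8 0" --pt "-0.2 0 0 0 0" --pt "-0.2 0 0 0 0" --force 20

```text
time: 5.8
ee_pos: [0.6385, 0.1592, 0.1834]
eef_rot: [0.826, 0.564, 0.013, -0.002]
ft_force: [-0.5, -0.6, -1.2]
width: 0.026
```

```bash
cat > to.py <<'E'
from h import *
import sys
s=read_state(); M=R.from_quat(s['eef_rot']).as_matrix()
print(s['time'],s['ee_pos'],s['width'],np.round(M,3).tolist())
t=np.array(list(map(float,sys.argv[1:4]))); print('units',np.round(M.T@(t-s['ee_pos'])/.03,2))
E
python3 to.py 0.5214 0.0437 0.19
```

```text
5.8 [0.6385362  0.15918206 0.1833904 ] 0.025986429328073008 [[0.364, 0.931, 0.019], [0.931, -0.364, 0.017], [0.023, 0.012, -1.0]]
units [-5.   -2.23 -0.36]
```

Request:
carry_out --pt "-0.2 -0.7 -0.31 -0.06 0" --pt "-0.2 -0.7 -0.31 -0.06 0" --pt "-0.2 -0.7 -0.31 -0.06 0" --pt "-0.2 -0.7 -0.31 -0.06 0" --pt "-0.2 -0.7 -0.31 -0.06 0" --pt "-0.2 -0.7 -0.31 -0.06 0" --pt "-0.2 -0.7 -0.31 -0.06 0" --pt "-0.2 0 0 0 0" --pt "-0.2 0 0 0 0"

```text
time: 6.55
ee_pos: [0.5138, 0.0391, 0.1795]
eef_rot: [0.826, 0.564, 0.004, -0.003]
ft_force: [-0.1, 1.6, -0.3]
width: 0.0522
```

```bash
python3 to.py 0.5214 0.0437 0.125
python3 - <<'E'
from h import *
im=camera('wrist'); cv2.imwrite('pics/w4.png',im)
for z in (.142,): print(proj('wrist',(0.5214,0.0437,z)),proj('wrist',(0.575,0.0155,.108)))
E
```

```text
6.55 [0.5137579  0.03914077 0.17954087] 0.05221434683186622 [[0.363, 0.932, 0.003], [0.932, -0.363, 0.01], [0.011, -0.001, -1.0]]
units [0.21 0.18 1.82]
[330.32473246 282.47644452] [318.08402446 341.21435578]
```

View pics/w4.png

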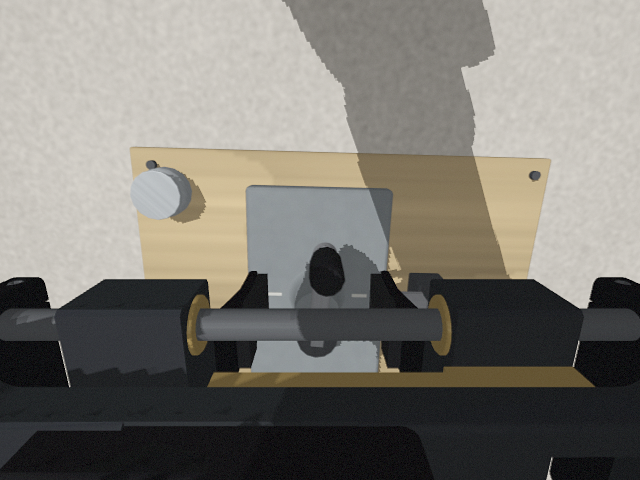

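Request:
carry_out --pt "-0.2 0.08 0.06 0.35 0" --pt "-0.2 0.08 0.06 0.5 0" --pt "-0.2 0 0 0.5 0" --pt "-0.2 0 0 0.35 0" --pt "-0.2 0 0 0 0" --pt "-0.2 0 0 0 0"

```text
time: 7.1
ee_pos: [0.5212, 0.0468, 0.1206]
eef_rot: [0.824, 0.566, 0.002, -0.003]
ft_force: [0.2, 0.2, 0.2]
width: 0.0521
```

```bash
python3 to.py 0.5214 0.0437 0.123
```

```text
7.1 [0.52122195 0.04676674 0.12056522] 0.05206653738615404 [[0.359, 0.933, -0.0], [0.933, -0.359, 0.008], [0.007, -0.003, -1.0]]
units [-0.09  0.04 -0.08]
```

Close gently.

Request:
carry_out --pt "0.2 0 0 -0.05 0" --pt "0.4 0 0 0 0" --pt "1 0 0 0 0" --pt "1 0 0 0 0" --pt "1 0 0 0 0" --pt "1 0 0 0 0" --force 25

```text
time: 7.6
ee_pos: [0.5216, 0.0463, 0.1226]
eef_rot: [0.824, 0.566, 0.001, -0.003]
ft_force: [-2.8, -5.0, 0.0]
width: 0.0212
```

Run:
```python
from h import *
s=read_state(); print(s['time'],s['ee_pos'],s['ft_force'],s['width'])
p=s['ee_pos'][:2]-[.575,.0155]; print(np.linalg.norm(p), np.degrees(np.arctan2(*p[::-1])))
```

```text
7.6 [0.52159365 0.04626936 0.12256786] [-2.78330363 -4.96931202  0.03170496] 0.02117751516009252
0.06163596150685568 150.05217462451262
```

```bash
cat > pl.py <<'E'
from h import *
import sys,os,json
# usage: pl.py deg_per_row n   (+ = clockwise)
C=np.array([.575,.0155]); L='log.json'
log=json.load(open(L)) if os.path.exists(L) else []
s=read_state(); log.append(list(s['ee_pos'][:2])); json.dump(log,open(L,'w'))
P=np.array(log)
if len(P)>=5:
    from scipy.optimize import least_squares
    r=least_squares(lambda c:np.r_[np.linalg.norm(P-c,axis=1)-.06,.3*(c-C)],C); C=r.x; print('fit C',C.round(4),(np.linalg.norm(P-C,axis=1)*1000).round(1))
M=R.from_quat(s['eef_rot']).as_matrix(); p=s['ee_pos'][:2]-C; th=np.arctan2(p[1],p[0]); rr=np.hypot(*p)
t=np.array([np.sin(th),-np.cos(th)]); F=-s['ft_force'][:2]@t; Fr=s['ft_force'][:2]@p/rr
cr=np.degrees((np.pi-np.arctan2(.385,.923)-th)%(2*np.pi)); tw=F*.06/8
print('t',s['time'],'z',s['ee_pos'][2],'r',rr,'crank deg',cr,'rad',np.radians(cr),'Ft',F,'twist',tw,'Fr',Fr,'w',s['width'])
d,n=float(sys.argv[1]),int(sys.argv[2]); out=[]; cur=p
for k in range(1,n+1):
    a=th-np.radians(d)*k; nx=.06*np.array([np.cos(a),np.sin(a)])
    st=nx-cur if k>1 else nx-.06*p/rr+(.06-rr)*p/rr*.5
    dz=(.123-s['ee_pos'][2])/n
    v=M.T@np.r_[st,dz]/.03; out.append([1]+[round(float(x),2) for x in v]+[0]); cur=nx
print(out)
E
python3 pl.py 5 12
```

```text
t 7.6 z 0.12256785659828537 r 0.06163596150685568 crank deg 7.305925285270079 rad 0.12751245113266885 Ft 5.695267510950436 twist 0.04271450633212827 Fr -0.06905816525352396 w 0.02117751516009252
[[1, 0.17, 0.06, -0.0, 0], [1, 0.17, 0.05, -0.0, 0], [1, 0.16, 0.06, -0.0, 0], [1, 0.16, 0.08, -0.0, 0], [1, 0.15, 0.09, -0.0, 0], [1, 0.14, 0.1, -0.0, 0], [1, 0.13, 0.12, -0.0, 0], [1, 0.12, 0.13, -0.0, 0], [1, 0.11, 0.14, -0.0, 0], [1, 0.1, 0.15, -0.0, 0], [1, 0.08, 0.15, -0.0, 0], [1, 0.07, 0.16, -0.0, 0]]
```

Request:
carry_out --pt "1 0.17 0.05 0 0" --pt "1 0.17 0.05 0 0" --pt "1 0.16 0.06 0 0" --pt "1 0.16 0.08 0 0" --pt "1 0.15 0.09 0 0" --pt "1 0.14 0.1 0 0" --pt "1 0.13 0.12 0 0" --pt "1 0.12 0.13 0 0" --pt "1 0.11 0.14 0 0" --pt "1 0.1 0.15 0 0" --pt "1 0.08 0.15 0 0" --pt "1 0.07 0.16 0 0" --force 40

```text
time: 8.6
ee_pos: [0.5626, 0.0748, 0.1225]
eef_rot: [0.825, 0.565, -0.01, -0.011]
ft_force: [-6.5, 1.2, 3.1]
width: 0.0208
```

```bash
python3 pl.py 5.5 18
```

```text
t 8.6 z 0.12254786961087848 r 0.06059860151115523 crank deg 55.54345831393815 rad 0.969416225522439 Ft 6.062990346608203 twist 0.04547242759956152 Fr 2.526810641558593 w 0.020819240010232123
[[1, 0.09, 0.17, -0.01, 0], [1, 0.08, 0.17, -0.01, 0], [1, 0.06, 0.18, -0.01, 0], [1, 0.05, 0.19, -0.01, 0], [1, 0.03, 0.19, -0.01, 0], [1, 0.01, 0.19, -0.01, 0], [1, -0.01, 0.19, -0.01, 0], [1, -0.03, 0.19, -0.01, 0], [1, -0.05, 0.19, -0.01, 0], [1, -0.06, 0.18, -0.01, 0], [1, -0.08, 0.17, -0.01, 0], [1, -0.1, 0.17, -0.01, 0], [1, -0.11, 0.16, -0.01, 0], [1, -0.13, 0.14, -0.0, 0], [1, -0.14, 0.13, -0.0, 0], [1, -0.15, 0.12, -0.0, 0], [1, -0.16, 0.1, -0.0, 0], [1, -0.17, 0.09, -0.0, 0]]
```

Request:
carry_out --pt "1 0.11 0.2 0 0" --pt "1 0.1 0.21 0 0" --pt "1 0.08 0.22 0 0" --pt "1 0.06 0.23 0 0" --pt "1 0.04 0.23 0 0" --pt "1 0.01 0.23 0 0" --pt "1 -0.01 0.23 0 0" --pt "1 -0.03 0.23 0 0" --pt "1 -0.06 0.23 0 0" --pt "1 -0.08 0.22 0 0" --pt "1 -0.1 0.21 0 0" --pt "1 -0.12 0.2 0 0" --pt "1 -0.14 0.19 0 0" --pt "1 -0.15 0.17 0 0" --pt "1 -0.17 0.16 0 0" --pt "1 -0.18 0.14 0 0" --pt "1 -0.19 0.12 0 0" --pt "1 -0.2 0.1 0 0"

```text
time: 10.1
ee_pos: [0.6346, 0.0149, 0.1222]
eef_rot: [0.822, 0.568, -0.024, -0.03]
ft_force: [-5.9, 6.2, 3.0]
width: 0.021
```

```bash
sed -i 's/M.T@np.r_\[st,dz\]/M.T@np.r_[st*G,dz]/; s/^d,n=/G=1.2;d,n=/' pl.py; python3 pl.py 5 6
```

```text
t 10.1 z 0.12221641236346323 r 0.05961402113014547 crank deg 157.88676735481022 rad 2.7556439356717366 Ft 6.180730228331806 twist 0.04635547671248855 Fr -5.915030569225074 w 0.021045088652587404
[[1, -0.2, 0.07, -0.01, 0], [1, -0.2, 0.05, -0.01, 0], [1, -0.21, 0.03, -0.01, 0], [1, -0.21, 0.01, -0.0, 0], [1, -0.21, -0.01, -0.0, 0], [1, -0.21, -0.03, -0.0, 0]]
```

Request:
carry_out --pt "1 -0.2 0.07 0 0" --pt "1 -0.2 0.05 0 0" --pt "1 -0.21 0.03 0 0" --pt "1 -0.18 0.01 0 0" --pt "1 0 0 0 0" --pt "1 0 0 0 0" --pt "1 0 0 0 0"

```text
time: 10.68
ee_pos: [0.632, 0.0011, 0.1226]
eef_rot: [0.82, 0.571, -0.019, -0.035]
ft_force: [0.9, 0.5, -2.3]
width: 0.0212
```

```bash
python3 pl.py -5 18;python3 to.py 0.5 0 0.2 | head -1
```

```text
t 10.6833 z 0.12262837917707989 r 0.05881991058340584 crank deg 171.56271528421436 rad 2.9943342553711396 Ft 0.6753890923023596 twist 0.005065418192267696 Fr 0.7731905873863478 w 0.021214116280091566
[[1, 0.21, -0.01, 0.0, 0], [1, 0.2, -0.05, 0.0, 0], [1, 0.2, -0.07, 0.01, 0], [1, 0.19, -0.08, 0.01, 0], [1, 0.18, -0.1, 0.01, 0], [1, 0.17, -0.12, 0.01, 0], [1, 0.16, -0.13, 0.01, 0], [1, 0.15, -0.14, 0.01, 0], [1, 0.14, -0.16, 0.01, 0], [1, 0.12, -0.17, 0.01, 0], [1, 0.11, -0.18, 0.01, 0], [1, 0.09, -0.19, 0.01, 0], [1, 0.08, -0.19, 0.02, 0], [1, 0.06, -0.2, 0.02, 0], [1, 0.04, -0.2, 0.02, 0], [1, 0.02, -0.21, 0.02, 0], [1, 0.01, -0.21, 0.02, 0], [1, -0.01, -0.21, 0.02, 0]]
10.6833 [0.63202153 0.00106645 0.12262838] 0.021214116280091566 [[0.347, 0.935, -0.07], [0.938, -0.345, 0.035], [0.009, -0.078, -0.997]]
```

Request:
carry_out --pt "1 0.21 -0.01 0 0" --pt "1 0.2 -0.05 0 0" --pt "1 0.2 -0.07 0.01 0" --pt "1 0.19 -0.08 0.01 0" --pt "1 0.18 -0.1 0.01 0" --pt "1 0.17 -0.12 0.01 0" --pt "1 0.16 -0.13 0.01 0" --pt "1 0.15 -0.14 0.01 0" --pt "1 0.14 -0.16 0.01 0" --pt "1 0.12 -0.17 0.01 0" --pt "1 0.11 -0.18 0.01 0" --pt "1 0.09 -0.19 0.01 0" --pt "1 0.08 -0.19 0.02 0" --pt "1 0.06 -0.2 0.02 0" --pt "1 0.04 -0.2 0.02 0" --pt "1 0 0 0 0" --pt "1 0 0 0 0" --pt "1 0 0 0 0" --pt "1 0 0 0 0"

```text
time: 12.27
ee_pos: [0.6111, 0.0629, 0.1227]
eef_rot: [0.827, 0.561, -0.017, -0.013]
ft_force: [1.7, -0.6, -3.4]
width: 0.0208
```

```bash
python3 pl.py 6 20;python3 to.py 0.5 0 0.2 | head -1
```

```text
fit C [0.574 0.016] [60.5 59.9 60.6 59.9 59.8]
t 12.2667 z 0.12265396435815655 r 0.05976512695296665 crank deg 105.67574271287756 rad 1.8443896498301182 Ft -1.7282176719757372 twist -0.012961632539818028 Fr 0.6022421911618253 w 0.020793392776378795
[[1, -0.08, 0.24, -0.01, 0], [1, -0.11, 0.23, -0.01, 0], [1, -0.13, 0.21, -0.01, 0], [1, -0.15, 0.2, -0.01, 0], [1, -0.17, 0.18, -0.01, 0], [1, -0.19, 0.16, -0.0, 0], [1, -0.21, 0.14, -0.0, 0], [1, -0.22, 0.12, -0.0, 0], [1, -0.23, 0.1, -0.0, 0], [1, -0.24, 0.07, -0.0, 0], [1, -0.25, 0.05, 0.0, 0], [1, -0.25, 0.02, 0.0, 0], [1, -0.25, -0.01, 0.0, 0], [1, -0.25, -0.03, 0.0, 0], [1, -0.24, -0.06, 0.01, 0], [1, -0.24, -0.08, 0.01, 0], [1, -0.23, -0.11, 0.01, 0], [1, -0.21, -0.13, 0.01, 0], [1, -0.2, -0.15, 0.01, 0], [1, -0.18, -0.17, 0.01, 0]]
12.2667 [0.61106355 0.06286281 0.12265396] 0.020793392776378795 [[0.369, 0.928, -0.043], [0.929, -0.369, 0.002], [-0.014, -0.041, -0.999]]
```

Request:
carry_out --pt "1 0.06 -0.23 0 0" --pt "1 0.04 -0.23 0 0" --pt "1 0.02 -0.23 0.01 0" --pt "1 0 -0.23 0.01 0" --pt "1 -0.02 -0.2 0.01 0" --pt "1 0 0 0 0" --pt "1 0 0 0 0" --pt "1 0 0 0 0" --pt "1 0 0 0 0"

```text
time: 13.02
ee_pos: [0.5844, 0.075, 0.1226]
eef_rot: [0.829, 0.559, -0.015, -0.01]
ft_force: [2.3, -1.6, -4.1]
width: 0.0205
```

```bash
python3 pl.py 6 20;python3 to.py 0.5 0 0.2 | head -1
```

```text
fit C [0.574 0.016] [60.5 59.9 60.6 59.9 59.8 60. ]
t 13.0167 z 0.12262397330390606 r 0.05998011335754188 crank deg 77.31720720612972 rad 1.3494398341936498 Ft -2.576304879835343 twist -0.019322286598765073 Fr -1.1684274397056 w 0.0205139312548798
[[1, 0.04, 0.25, -0.01, 0], [1, 0.01, 0.25, -0.01, 0], [1, -0.01, 0.25, -0.01, 0], [1, -0.04, 0.25, -0.01, 0], [1, -0.07, 0.24, -0.01, 0], [1, -0.09, 0.23, -0.01, 0], [1, -0.11, 0.22, -0.01, 0], [1, -0.14, 0.21, -0.01, 0], [1, -0.16, 0.2, -0.0, 0], [1, -0.18, 0.18, -0.0, 0], [1, -0.2, 0.16, -0.0, 0], [1, -0.21, 0.14, -0.0, 0], [1, -0.22, 0.11, -0.0, 0], [1, -0.23, 0.09, -0.0, 0], [1, -0.24, 0.07, 0.0, 0], [1, -0.25, 0.04, 0.0, 0], [1, -0.25, 0.01, 0.0, 0], [1, -0.25, -0.01, 0.0, 0], [1, -0.25, -0.04, 0.0, 0], [1, -0.24, -0.06, 0.0, 0]]
13.0167 [0.5843789  0.07503799 0.12262397] 0.0205139312548798 [[0.374, 0.927, -0.036], [0.927, -0.374, -0.001], [-0.014, -0.033, -0.999]]
```

Request:
carry_out --pt "1 0.04 0.2 0 0" --pt "1 0.01 0.25 0 0" --pt "1 -0.01 0.25 -0.01 0" --pt "1 -0.04 0.25 0 0" --pt "1 -0.07 0.24 0 0" --pt "1 -0.09 0.23 0 0" --pt "1 -0.11 0.22 0 0" --pt "1 -0.14 0.21 0 0" --pt "1 -0.16 0.2 0 0" --pt "1 -0.18 0.18 0 0" --pt "1 -0.2 0.16 0 0" --pt "1 -0.21 0.14 0 0" --pt "1 -0.22 0.11 0 0" --pt "1 -0.23 0.09 0 0" --pt "1 -0.24 0.07 0 0" --pt "1 -0.25 0.04 0 0" --pt "1 -0.25 0.01 0 0" --pt "1 -0.25 -0.01 0 0" --pt "1 -0.25 -0.04 0 0" --pt "1 -0.24 -0.06 0 0"

```text
time: 14.68
ee_pos: [0.6243, -0.0161, 0.1229]
eef_rot: [0.82, 0.571, -0.02, -0.036]
ft_force: [6.8, 3.0, -7.9]
width: 0.0209
```

```bash
python3 pl.py 5 15;python3 to.py 0.5 0 0.2 | head -1
```

```text
fit C [0.5739 0.016 ] [60.5 59.9 60.7 60.  59.8 59.9 59.7]
t 14.6833 z 0.12294670164376148 r 0.05969281486784318 crank deg 189.890922790796 rad 3.3142218223497295 Ft 6.180744457827744 twist 0.04635558343370808 Fr 4.114993182311373 w 0.020879025504368865
[[1, -0.2, -0.05, 0.0, 0], [1, -0.2, -0.07, 0.0, 0], [1, -0.19, -0.09, 0.01, 0], [1, -0.18, -0.1, 0.01, 0], [1, -0.17, -0.12, 0.01, 0], [1, -0.16, -0.13, 0.01, 0], [1, -0.15, -0.15, 0.01, 0], [1, -0.14, -0.16, 0.01, 0], [1, -0.12, -0.17, 0.01, 0], [1, -0.11, -0.18, 0.01, 0], [1, -0.09, -0.19, 0.01, 0], [1, -0.07, -0.2, 0.02, 0], [1, -0.05, -0.2, 0.02, 0], [1, -0.04, -0.21, 0.02, 0], [1, -0.02, -0.21, 0.02, 0]]
14.6833 [ 0.62425472 -0.01608995  0.1229467 ] 0.020879025504368865 [[0.346, 0.935, -0.074], [0.938, -0.344, 0.037], [0.009, -0.082, -0.997]]
```

Request:
carry_out --pt "1 -0.2 -0.05 0 0" --pt "1 -0.2 -0.07 0 0" --pt "1 -0.19 -0.09 0.01 0" --pt "1 -0.18 -0.1 0.01 0" --pt "1 -0.17 -0.12 0.01 0" --pt "1 -0.16 -0.13 0.01 0" --pt "1 -0.15 -0.15 0.01 0" --pt "1 -0.14 -0.16 0.01 0" --pt "1 -0.12 -0.17 0.01 0" --pt "1 -0.11 -0.18 0.01 0" --pt "1 -0.09 -0.19 0.01 0" --pt "1 -0.07 -0.2 0.02 0" --pt "1 -0.05 -0.2 0.02 0" --pt "1 -0.04 -0.21 0.02 0" --pt "1 0 0 0 0" --pt "1 0 0 0 0" --pt "1 0 0 0 0" --pt "1 0 0 0 0"

```text
time: 16.18
ee_pos: [0.5673, -0.0444, 0.1226]
eef_rot: [0.816, 0.577, -0.007, -0.028]
ft_force: [0.8, -0.3, -3.0]
width: 0.0207
```

```bash
python3 pl.py -5 18;python3 to.py 0.5 0 0.2 | head -1
```

```text
fit C [0.5739 0.0158] [60.5 60.1 60.7 60.  60.  60.1 59.6 60.6]
t 16.1833 z 0.12258659232233526 r 0.06055316170986092 crank deg 253.60420005583978 rad 4.426228287860791 Ft 0.7809015152630138 twist 0.005856761364472603 Fr 0.22962459083435144 w 0.02067561860053779
[[1, 0.07, 0.2, -0.01, 0], [1, 0.07, 0.2, -0.01, 0], [1, 0.09, 0.19, -0.01, 0], [1, 0.11, 0.18, -0.01, 0], [1, 0.12, 0.17, -0.01, 0], [1, 0.14, 0.16, -0.01, 0], [1, 0.15, 0.15, -0.01, 0], [1, 0.16, 0.13, -0.0, 0], [1, 0.17, 0.12, -0.0, 0], [1, 0.18, 0.1, -0.0, 0], [1, 0.19, 0.09, -0.0, 0], [1, 0.2, 0.07, -0.0, 0], [1, 0.2, 0.05, 0.0, 0], [1, 0.21, 0.03, 0.0, 0], [1, 0.21, 0.02, 0.0, 0], [1, 0.21, -0.0, 0.0, 0], [1, 0.21, -0.02, 0.0, 0], [1, 0.21, -0.04, 0.01, 0]]
16.1833 [ 0.56729504 -0.0443603   0.12258659] 0.02067561860053779 [[0.333, 0.942, -0.044], [0.943, -0.332, 0.038], [0.021, -0.054, -0.998]]
```

Request:
carry_out --pt "1 0.07 0.2 0 0" --pt "1 0.07 0.2 -0.01 0" --pt "1 0.09 0.19 -0.01 0" --pt "1 0.11 0.18 -0.01 0" --pt "1 0.12 0.17 -0.01 0" --pt "1 0.14 0.16 -0.01 0" --pt "1 0.15 0.15 -0.01 0" --pt "1 0.16 0.13 0 0" --pt "1 0.17 0.12 0 0" --pt "1 0.18 0.1 0 0" --pt "1 0.19 0.09 0 0" --pt "1 0.2 0.07 0 0" --pt "1 0.2 0.05 0 0" --pt "1 0.21 0.03 0 0" --pt "1 0.21 0.02 0 0" --pt "1 0 0 0 0" --pt "1 0 0 0 0" --pt "1 0 0 0 0" --pt "1 0 0 0 0" --pt "1 0 0 0 0"

```text
time: 17.85
ee_pos: [0.6319, -0.0016, 0.1225]
eef_rot: [0.816, 0.575, -0.03, -0.045]
ft_force: [-4.7, -0.4, 0.6]
width: 0.021
```

```bash
python3 pl.py 5 20;python3 to.py 0.5 0 0.2 | head -1
```

```text
fit C [0.574  0.0158] [60.6 60.1 60.6 59.9 59.9 60.1 59.5 60.5 60.5]
t 17.85 z 0.12246328501291891 r 0.060474759215178274 crank deg 174.09634629091948 rad 3.038554458468763 Ft -1.7336113301778777 twist -0.013002084976334082 Fr -4.352853719820337 w 0.020971620416102385
[[1, -0.21, -0.01, -0.0, 0], [1, -0.21, -0.02, 0.0, 0], [1, -0.21, -0.03, 0.0, 0], [1, -0.2, -0.05, 0.0, 0], [1, -0.2, -0.07, 0.01, 0], [1, -0.19, -0.09, 0.01, 0], [1, -0.18, -0.1, 0.01, 0], [1, -0.17, -0.12, 0.01, 0], [1, -0.16, -0.13, 0.01, 0], [1, -0.15, -0.15, 0.01, 0], [1, -0.14, -0.16, 0.02, 0], [1, -0.12, -0.17, 0.02, 0], [1, -0.11, -0.18, 0.02, 0], [1, -0.09, -0.19, 0.02, 0], [1, -0.07, -0.2, 0.02, 0], [1, -0.06, -0.2, 0.02, 0], [1, -0.04, -0.2, 0.02, 0], [1, -0.02, -0.21, 0.02, 0], [1, -0.0, -0.21, 0.02, 0], [1, 0.02, -0.21, 0.02, 0]]
17.85 [ 0.63190791 -0.00160076  0.12246329] 0.020971620416102385 [[0.337, 0.936, -0.101], [0.942, -0.334, 0.039], [0.003, -0.108, -0.994]]
```

Request:
carry_out --pt "1 -0.18 -0.01 0 0" --pt "1 -0.21 -0.02 0 0" --pt "1 -0.21 -0.03 0 0" --pt "1 -0.2 -0.05 0 0" --pt "1 -0.2 -0.07 0.01 0" --pt "1 -0.19 -0.09 0.01 0" --pt "1 -0.18 -0.1 0.01 0" --pt "1 -0.17 -0.12 0.01 0" --pt "1 -0.16 -0.13 0.01 0" --pt "1 -0.15 -0.15 0.01 0" --pt "1 -0.14 -0.16 0.02 0" --pt "1 -0.12 -0.17 0.02 0" --pt "1 -0.11 -0.18 0.02 0" --pt "1 -0.09 -0.19 0.02 0" --pt "1 -0.07 -0.2 0.02 0" --pt "1 -0.06 -0.2 0.02 0" --pt "1 -0.04 -0.2 0.02 0" --pt "1 -0.02 -0.21 0.02 0"

```text
time: 19.35
ee_pos: [0.5627, -0.0438, 0.1226]
eef_rot: [0.813, 0.581, -0.002, -0.032]
ft_force: [6.1, -0.9, -4.2]
width: 0.0207
```

```bash
python3 pl.py 4 9;python3 to.py 0.5 0 0.2 | head -1
```

```text
fit C [0.574  0.0157] [60.6 60.2 60.7 59.9 60.  60.3 59.5 60.4 60.5 60.5]
t 19.35 z 0.1226181300890823 r 0.060529741313094916 crank deg 258.0614131298102 rad 4.504021331464513 Ft 6.136839006721428 twist 0.046026292550410706 Fr -0.22913320030869613 w 0.020674661790806875
[[1, -0.01, -0.17, 0.01, 0], [1, -0.01, -0.17, 0.01, 0], [1, 0.01, -0.17, 0.01, 0], [1, 0.02, -0.17, 0.01, 0], [1, 0.03, -0.16, 0.01, 0], [1, 0.04, -0.16, 0.01, 0], [1, 0.05, -0.16, 0.01, 0], [1, 0.06, -0.16, 0.01, 0], [1, 0.07, -0.15, 0.01, 0]]
19.35 [ 0.56271167 -0.04378897  0.12261813] 0.020674661790806875 [[0.324, 0.945, -0.041], [0.945, -0.322, 0.049], [0.033, -0.054, -0.998]]
```

Request:
carry_out --pt "1 -0.01 -0.17 0.01 0" --pt "1 -0.01 -0.17 0.01 0" --pt "1 0.01 -0.17 0.01 0" --pt "1 0.02 -0.17 0.01 0" --pt "1 0.03 -0.16 0.01 0" --pt "1 0.04 -0.16 0.01 0" --pt "1 0.05 -0.16 0.01 0"

```text
time: 19.93
ee_pos: [0.537, -0.0328, 0.1226]
eef_rot: [0.814, 0.581, 0.005, -0.024]
ft_force: [7.2, -1.1, -6.2]
width: 0.0211
```

```bash
python3 pl.py 2 18
```

```text
fit C [0.5738 0.0156] [60.6 60.3 60.8 60.  60.2 60.4 59.5 60.3 60.5 60.4 60.8]
t 19.9333 z 0.12256849151899965 r 0.060778907762147255 crank deg 284.70235474261625 rad 4.968993478439547 Ft 6.403800801530307 twist 0.048028506011477304 Fr -3.4958992407943765 w 0.021064158755347565
[[1, 0.04, -0.07, 0.0, 0], [1, 0.03, -0.08, 0.0, 0], [1, 0.03, -0.08, 0.0, 0], [1, 0.04, -0.08, 0.0, 0], [1, 0.04, -0.07, 0.0, 0], [1, 0.04, -0.07, 0.0, 0], [1, 0.04, -0.07, 0.0, 0], [1, 0.05, -0.07, 0.0, 0], [1, 0.05, -0.07, 0.0, 0], [1, 0.05, -0.07, 0.0, 0], [1, 0.05, -0.06, 0.0, 0], [1, 0.06, -0.06, 0.0, 0], [1, 0.06, -0.06, 0.0, 0], [1, 0.06, -0.06, 0.0, 0], [1, 0.06, -0.06, 0.0, 0], [1, 0.06, -0.05, 0.0, 0], [1, 0.07, -0.05, 0.0, 0], [1, 0.07, -0.05, 0.0, 0]]
```

Request:
carry_out --pt "1 0.04 -0.07 0 0" --pt "1 0.03 -0.08 0 0" --pt "1 0.03 -0.08 0 0" --pt "1 0.04 -0.08 0 0"

```text
time: 20.27
ee_pos: [0.5324, -0.0289, 0.1227]
eef_rot: [0.814, 0.58, 0.008, -0.019]
ft_force: [5.8, -1.9, -6.4]
width: 0.0207
```

```bash
python3 pl.py 1.3 4
```

```text
fit C [0.5738 0.0155] [60.6 60.4 60.9 60.  60.3 60.5 59.6 60.2 60.6 60.3 60.7 60.6]
t 20.2667 z 0.12266440339406713 r 0.060612028992082595 crank deg 290.3516361499336 rad 5.067592039368933 Ft 5.53122167731353 twist 0.04148416257985148 Fr -2.533780043600873 w 0.020741957940990093
[[1, 0.03, -0.04, -0.0, 0], [1, 0.02, -0.05, -0.0, 0], [1, 0.02, -0.05, -0.0, 0], [1, 0.03, -0.05, -0.0, 0]]
```

Request:
carry_out --pt "1 0.04 -0.07 0 0" --pt "1 0.04 -0.07 0 0" --pt "1 0.04 -0.07 0 0"

```text
time: 20.52
ee_pos: [0.53, -0.0265, 0.1227]
eef_rot: [0.815, 0.579, 0.01, -0.016]
ft_force: [5.7, -2.3, -7.3]
width: 0.0209
```

Request:
carry_out --pt "1 0.04 -0.07 0 0" --pt "1 0.04 -0.07 0 0"

```text
time: 20.68
ee_pos: [0.5285, -0.0249, 0.1227]
eef_rot: [0.815, 0.579, 0.011, -0.013]
ft_force: [6.6, -1.5, -7.4]
width: 0.021
```

Request:
carry_out --pt "1 0.04 -0.06 0 0" --pt "1 0.04 -0.06 0 0"

```text
time: 20.85
ee_pos: [0.5275, -0.0237, 0.1227]
eef_rot: [0.816, 0.578, 0.013, -0.011]
ft_force: [5.8, -2.2, -7.0]
width: 0.0209
```

```bash
python3 pl.py 2 6
```

```text
fit C [0.5737 0.0154] [60.5 60.4 60.9 60.1 60.4 60.6 59.6 60.1 60.7 60.2 60.6 60.5 60.5]
t 20.85 z 0.12273189042531663 r 0.0605444187438426 crank deg 297.14407835582705 rad 5.186142520113201 Ft 5.4302798330698785 twist 0.04072709874802409 Fr -3.0293128055533276 w 0.020883710909000867
[[1, 0.05, -0.07, 0.0, 0], [1, 0.05, -0.07, 0.0, 0], [1, 0.05, -0.07, 0.0, 0], [1, 0.05, -0.07, 0.0, 0], [1, 0.05, -0.06, 0.0, 0], [1, 0.06, -0.06, 0.0, 0]]
```

Request:
carry_out --pt "1 0.05 -0.07 0 0" --pt "1 0.05 -0.07 0 0" --pt "1 0.05 -0.07 0 0"

```text
time: 21.1
ee_pos: [0.5253, -0.0211, 0.1228]
eef_rot: [0.817, 0.577, 0.015, -0.007]
ft_force: [5.8, -2.5, -7.4]
width: 0.0211
```

Request:
carry_out --pt "1 0.05 -0.06 0 0" --pt "1 0.06 -0.06 0 0" --pt "1 0.06 -0.06 0 0"

```text
time: 21.35
ee_pos: [0.5238, -0.0188, 0.1228]
eef_rot: [0.818, 0.576, 0.016, -0.004]
ft_force: [3.3, -3.5, -5.0]
width: 0.0211
```

Request:
carry_out --pt "1 0.06 -0.06 0 0" --pt "1 0.06 -0.06 0 0" --pt "1 0.06 -0.06 0 0"

```text
time: 21.6
ee_pos: [0.5223, -0.0166, 0.1228]
eef_rot: [0.819, 0.574, 0.017, -0.0]
ft_force: [5.2, -3.8, -6.2]
width: 0.0208
```

```bash
python3 pl.py 2 6
```

```text
fit C [0.5736 0.0154] [60.5 60.4 61.  60.1 60.5 60.6 59.6 60.1 60.7 60.2 60.5 60.5 60.5 60.5]
t 21.6 z 0.12277854032827003 r 0.06052651457287557 crank deg 305.4347650143467 rad 5.330842299555535 Ft 5.936198514182292 twist 0.04452148885636719 Fr -2.396003852148471 w 0.020752071985235817
[[1, 0.06, -0.06, -0.0, 0], [1, 0.06, -0.06, -0.0, 0], [1, 0.06, -0.06, -0.0, 0], [1, 0.06, -0.06, -0.0, 0], [1, 0.06, -0.06, -0.0, 0], [1, 0.06, -0.05, -0.0, 0]]
```

Request:
carry_out --pt "1 0.06 -0.06 0 0" --pt "1 0.06 -0.06 0 0" --pt "1 0.06 -0.06 0 0"

```text
time: 21.85
ee_pos: [0.5209, -0.0144, 0.1228]
eef_rot: [0.82, 0.572, 0.018, 0.003]
ft_force: [5.5, -4.3, -6.6]
width: 0.0208
```

Request:
carry_out --pt "1 0.06 -0.06 0 0" --pt "1 0.06 -0.06 0 0"

```text
time: 22.02
ee_pos: [0.5202, -0.0132, 0.1228]
eef_rot: [0.821, 0.571, 0.019, 0.006]
ft_force: [6.2, -5.1, -6.5]
width: 0.0209
```

Request:
carry_out --pt "1 0.06 -0.05 0 0" --pt "1 0.06 -0.05 0 0"

```text
time: 22.18
ee_pos: [0.52, -0.0127, 0.1228]
eef_rot: [0.822, 0.57, 0.02, 0.008]
ft_force: [6.2, -6.0, -6.4]
width: 0.0215
```

Request:
carry_out --pt "1 0.08 -0.06 0 0" --pt "1 0.08 -0.06 0 0"

```text
time: 22.35
ee_pos: [0.5195, -0.0116, 0.1228]
eef_rot: [0.823, 0.568, 0.02, 0.011]
ft_force: [4.1, -7.4, -4.9]
width: 0.0211
```

Request:
carry_out --pt "1 0.08 -0.06 0 0" --pt "1 0.08 -0.06 0 0"

```text
time: 22.52
ee_pos: [0.519, -0.0108, 0.1228]
eef_rot: [0.824, 0.566, 0.021, 0.014]
ft_force: [4.9, -7.4, -6.4]
width: 0.0211
```

```bash
python3 pl.py 2 4; python3 -c "
from h import *
s=read_state();print(s['torque'],R.from_quat(s['eef_rot']).as_matrix()[:,2])"
```

```text
fit C [0.5736 0.0154] [60.5 60.4 61.  60.2 60.5 60.6 59.7 60.1 60.8 60.2 60.5 60.4 60.4 60.5
 60.5]
t 22.5167 z 0.12282346006819331 r 0.06049316351206727 crank deg 311.71487326016654 rad 5.440450865826737 Ft 8.760276595487065 twist 0.06570207446615299 Fr -1.2568967675491403 w 0.021053672487901017
[[1, 0.07, -0.05, -0.0, 0], [1, 0.06, -0.06, -0.0, 0], [1, 0.06, -0.06, -0.0, 0], [1, 0.06, -0.05, -0.0, 0]]
[-1.68946764 -0.59415284 -0.10805198] [ 5.03102261e-02 -5.67991138e-05 -9.98733637e-01]
```

Request:
carry_out --pt "1 0.1 -0.07 0 0" --pt "1 0.1 -0.07 0 0"

```text
time: 22.68
ee_pos: [0.5184, -0.0093, 0.1228]
eef_rot: [0.825, 0.564, 0.021, 0.017]
ft_force: [3.3, -8.9, -3.6]
width: 0.021
```

Request:
carry_out --pt "1 0.1 -0.06 0 0" --pt "1 0.1 -0.06 0 0"

```text
time: 22.85
ee_pos: [0.5182, -0.0086, 0.1229]
eef_rot: [0.827, 0.562, 0.02, 0.021]
ft_force: [3.9, -10.0, -4.8]
width: 0.0208
```

Request:
carry_out --pt "1 0.1 -0.06 0 0" --pt "1 0.1 -0.06 0 0"

```text
time: 23.02
ee_pos: [0.518, -0.0081, 0.1229]
eef_rot: [0.828, 0.559, 0.02, 0.024]
ft_force: [4.5, -10.3, -4.5]
width: 0.0211
```

```bash
python3 pl.py 2 2
python3 - <<'E'
from h import *
im=camera('side');cv2.imwrite('pics/s5.png',cv2.resize(im[140:310,260:400],None,fx=3.5,fy=3.5,interpolation=cv2.INTER_CUBIC))
E
```

```text
fit C [0.5735 0.0154] [60.4 60.4 61.1 60.2 60.5 60.6 59.7 60.1 60.8 60.1 60.4 60.4 60.4 60.4
 60.5 60.3]
t 23.0167 z 0.12285996324862217 r 0.06033125855201097 crank deg 314.44665616471605 rad 5.48812947196082 Ft 11.21174265313568 twist 0.0840880698985176 Fr -0.16255691360639596 w 0.021056284727248513
[[1, 0.07, -0.05, -0.01, 0], [1, 0.06, -0.06, -0.01, 0]]
```

View pics/s5.png

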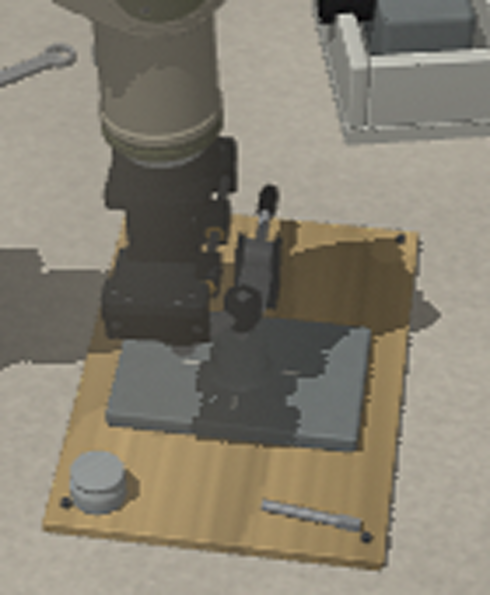

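Request:
carry_out --pt "1 0.1 -0.06 0 0" --pt "1 0 0 0 0" --pt "1 0 0 0 0" --pt "1 -0.03 0.02 0 0"

```text
time: 23.4
ee_pos: [0.52, -0.0131, 0.1229]
eef_rot: [0.83, 0.556, 0.022, 0.028]
ft_force: [4.6, 1.9, -6.1]
width: 0.0208
```

```bash
python3 pl.py -1 2;python3 to.py 0.5 0 0.2 | head -1
```

```text
fit C [0.5735 0.0153] [60.4 60.5 61.1 60.3 60.6 60.7 59.7 60.  60.8 60.1 60.4 60.3 60.3 60.4
 60.4 60.3 60.5]
t 23.4 z 0.12286282995905332 r 0.060533797465768355 crank deg 309.3388442630902 rad 5.398981336704896 Ft 0.4865174904458347 twist 0.00364888117834376 Fr -4.951179422804251 w 0.02078706748020622
[[1, -0.02, 0.04, 0.0, 0], [1, -0.03, 0.03, -0.0, 0]]
23.4 [ 0.52004061 -0.01308879  0.12286283] 0.02078706748020622 [[0.381, 0.922, 0.068], [0.925, -0.38, -0.023], [0.004, 0.071, -0.997]]
```

Request:
carry_out --pt "0.1 0 0 0 0" --pt "0.1 0 0 0 0" --pt "0.1 0 0 0 0" --pt "0.1 0 0 0 0"

```text
time: 23.73
ee_pos: [0.5208, -0.0139, 0.1238]
eef_rot: [0.831, 0.556, 0.023, 0.029]
ft_force: [-1.1, 0.0, -0.2]
width: 0.0364
```

Request:
carry_out --pt "0.1 0 0 -0.2 0" --pt "0.1 0 0 -0.4 0" --pt "0.1 0 0 -0.6 0" --pt "0.1 0 0 -0.8 0" --pt "0.1 0 0 -0.8 0" --pt "0.1 0 0 -0.8 0" --pt "0.1 0 0 -0.8 0" --pt "0.1 0 0 0 0" --pt "0.1 0 0 0 0" --pt "0.1 0 0 0 0"

```text
time: 24.57
ee_pos: [0.5098, -0.011, 0.2659]
eef_rot: [0.831, 0.556, 0.024, 0.029]
ft_force: [1.0, 1.2, 0.4]
width: 0.0391
```

Run:
```python
from h import *
s=read_state();print(s['time'],s['ee_pos'],s['ft_force'],s['width'])
im=camera('wrist');cv2.imwrite('pics/w6.png',im)
a=camera('side')
for c in ['side']:
  for q in ['knob_grip','lever_tip','axis']:
    p=pinpoint(q,c); print(q,p[0]['xy'] if p else None)
print('expect knob',proj('side',(.5735+.0600*np.cos(np.radians(157.4-309.3)),.0153+.06*np.sin(np.radians(157.4-309.3)),.124)),'tip down',proj('side',(.575+.385*.19,.0155+.923*.19,.062)))
```

```text
24.5667 [ 0.50984138 -0.01097065  0.26594819] [1.03887636 1.20469366 0.44545089] 0.03910117319394666
knob_grip [312.2, 225.8]
lever_tip [337.8, 192.0]
axis [328.1, 430.2]
expect knob [312.05607338 230.62032457] tip down [336.57723741 193.33143116]
```

View pics/w6.png

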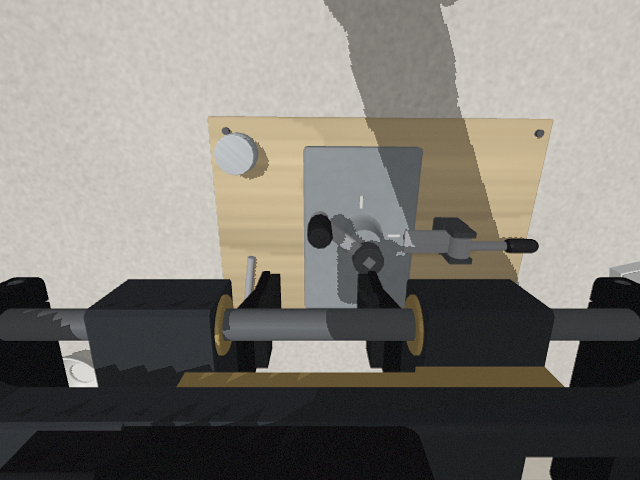

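```bash
python3 -c "
from bench import *
print(close_job())"
```

```text
the job is handed in; nothing more can be done
None
```

The clamp handle is locked down, the tap is bottomed, and the crank is released. The job was handed in about 25 s into the 72 s limit. No verdict was reported, so the figures below are my own measurements, taken from the gripper's position and the wrist force.

**Clamp:** I pressed the handle down to a hard stop, with the fingertips at about 70 mm, the height expected for a level handle. The wrist force reached about 79 N in z (88 N in all; the limit is 120 N). Later side and wrist pictures show the handle level.

**Turning the tap:** the turns were shorter than the nominal half and quarter, but every reversal point fell inside its judged range.

| Step | Tap reached (rad) | Judged range (rad) |
|---|---|---|
| Half turn in | about 2.99 | 2.55 to 3.75 |
| Quarter back | about 1.37 | 0.95 to 2.2 |
| Half turn on | about 4.42 | 4.1 to 5.15 |
| Quarter back | about 3.05 | 2.5 to 3.8 |
| Bottom | about 5.40 | above 5.1 |

**Snug press:** the force along the circle rose from about 6 N while turning to 11.2 N. That is a twist of about 0.084 rad, inside the 0.075 to 0.10 window. One more row of push followed before unloading, and I did not read the force during it.

**Release:** unloaded, the crank read about 5.40 rad with about 0.004 rad of twist, which agrees with the pressed estimate. I then opened the gripper and lifted it to 266 mm, clear of everything.

**Disagreements:**
- Near the bottom the gripper moved about 2.4 mm further than the force explained. I took that as slip in the grip.
- The gripper tilted up to about 6 degrees on the way round, with no visible effect.
- In the last side picture the network placed the axis point wrongly (row 430). The knob and handle tip it found matched what I expected, within 5 and 2 pixels.

In the last pictures I viewed, the paste tin and spare tap were where they started. I did not check the other four things again, and the arm only worked above the jig.

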